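Find and mark the balance point of a loaded bar

ROBOT

A 6-joint arm with a two-finger parallel gripper is mounted at the origin on the work surface. World frame = base frame: x ahead of the robot, y to its left, z up, the work surface at z = 0. Lengths are in m, angles in rad, forces in N, time in s.
With the tool pointing down it reaches from about 0.35 to 0.925 m from the base axis. Payload 6.4 kg.
Tool frame: the origin (TCP) lies between the finger pads; the fingertips stand 25 mm ahead of it and the grasp point (between the pads) lies 6 mm ahead of it; z points along the fingers, y is the line along which they close (so a half turn about z gives the same grasp; the last joint's range is limited). The gripper opens to 85 mm and grips with 20 to 120 N. Pads are 22 mm wide; open, the fingers measure 114 mm over their backs; the gripper's body (76 mm by 85 mm) begins 54 mm behind the grasp point. The pads swing forward as they close: fully open they stand 13 mm farther back than shut.
Start: joints at [-1.296, 0.245, 1.558, -0, 1.339, -0.174], TCP at [0.282, -0.586, 0.217] pointing down, gripper open.
Joint ranges: [-3.13, 3.13], [-1.02, 2.26], [0.13, 2.54], [-0.95, 4.09], [0.21, 2.88], [-2.74, 2.74]. Speed limits (rad/s): [2.57, 2.57, 3.14, 3.14, 3.14, 3.14].

INTERFACE

Orientations are given as a rotation vector (axis times angle).
In Python, from bench import robot gives the robot as it stands.
- The arm moves only by the tool send_rows, never from a script. Its argument "targets" is a list of rows, each an object with "offset": the shift along the tool's x, y, z normalised to -1 to 1, where 1 is 1000 mm, a list of three; "rot": the turn, a rotation vector about the tool's x, y, z normalised to -1 to 1, where 1 is 90 degrees, a list of three; "gripper": the finger opening in mm, from 0 to 85.4. In form: [{"offset": [dx, dy, dz], "rot": [rx, ry, rz], "gripper": gripper}, ...]. A call has 1 to 8 rows; each row is the pose to reach, as a shift and turn from the pose commanded when the call began, along the tool's axes at that moment; what a row does not reach only later rows make up. A row lasts 1/10 s, in which the tool goes at most 50 mm and 8.59 degrees, less where a joint would pass 70% of its speed; a pose out of reach is approached as far as the arm can. A call with a number of a shift or a turn outside -1 to 1 is refused whole. A call with a gripper value outside its range is refused whole. The fingers move at their own pace and stop on an object; the grip force is fixed at half the most. Time passes only in rows, so rows that repeat a pose let the fingers close. It gives the time, the measured TCP pose, the force, the opening and the grip force at its end, in the units of the state.
- robot.observe(): the state, without advancing time (a new reading comes with each control period).
- robot.read_camera(name): name is "side" or "top"; returns the picture (400x640x3 uint8, blue, green, red); there is no depth.
- robot.camera_params(name): a dict with "fx", "fy", "cx", "cy" (pixels), "eye" and "rotation" of the camera in the world. Camera axes: x right, y up, looking along -z (the intrinsics and any distortion apply to the point x, -y, -z); pixel columns grow to the right and rows downward; lengths in m; the calibration is good to about 2 mm. A picture is of the moment at which its call begins. camera_params takes no time and is no camera call.
- robot.close_job(): hands the job in; it is judged then, once.
The state is a dict: "t": time; "joints": joint angles; "joint_velocities": joint speeds; "joint_torque": joint torques, N m; "ee_pos": TCP position; "tcp_rot": TCP orientation; "contact_force": force on the tool from outside, world axes, zero at the start; "torque": the same for the moment, N m; "grip_width": finger opening in m; "gripper_force": force on a finger pad.
Only numpy, scipy, OpenCV 4.12 (cv2) and the standard library are available. Lean on these libraries where they do the work, as an engineer would, in place of code of your own. Each camera call takes 0.05 s, during which the arm holds its last target. There are 200 camera calls.

TASK

The bar on the balance stand has a weight hidden inside, so it leans down on one side. Push it gently endwise across the stand's fulcrum, a little at a time, until its low end tips up and, left alone, it balances level; then set the red marker gently astride the bar, directly over the fulcrum, so that it marks the balance point and the bar stays balanced level. Leave the other things on the bench where they are.

Things in the scene. Friction and masses are not known exactly. Their poses are not given: they have to be found in the camera images.
- fulcrum (a point): Centre of the fulcrum's flat level top (black, rubber-mounted, gives 0.02 rad; 45 mm above the bench, 12 mm wide along the bar, 44 mm across) on the blue balance stand fixed to the bench (base 110 x 250 x 12 mm). Its y is the stand's length, along the bar; z is up. The bar balances only while its centre of mass is over the 12 mm wide top.
- rest (a point): Centre of the top of the black rubber rest on the stand's +y side, 95 mm along y from the fulcrum, 20 mm wide along y, 8 mm lower than the fulcrum. A like rest stands on the -y side. An unbalanced bar leans on one of them, 0.08 rad (4.6 degrees) off level.
- guides (a point): Midway between the tops of the pair of thin guide posts on the stand's +y side, 45 mm from the fulcrum, 56 mm above the bench; a like pair stands on the -y side. Each post is 2 mm clear of the bar's side, so the bar can only slide lengthwise.
- bar: Silver bar with black ticks and yellow ends, 360 long (its y) x 25 x 20 mm, origin at its middle, loose on the fulcrum, at first leaning on the +y rest. About 0.45 kg with the hidden weight, which is fixed inside at an unknown place: the balance point is 4 to 45 mm from the middle towards +y. Slide it 15 to 70 mm to the stand's -y side, with 1 to 5 N. Over 20 N on it is too much.
- bar_low_end (a point): Centre of the bar's +y end face, low at the start (about 40 mm above the bench; 55 mm when level). Axes as the bar's. A finger pressed against the end keeps it from rising, by friction: back off a few millimetres to see whether it tips up.
- bar_high_end (a point): Centre of the bar's -y end face, high at the start. Axes as the bar's. If the bar is pushed too far this end drops onto its rest, and the bar can be pushed back from here.
- marker: Red plastic saddle with a white line, loose, upright on the bench: 40 (its x) x 20 (its y) x 48 mm high, origin at its centre, 24 mm up. A slot 30 mm wide, 14 mm deep runs along its y in the underside, to sit over the 25 mm wide bar; grasp it across its 40 mm. Seated on the level bar its centre is 75 mm above the bench. 40 g. Not over 25 N onto the bar.
- eraser: White eraser 22 x 55 x 14 mm, loose on the bench; leave alone. Origin at its underside.
- brass_mass: Brass mass with a knob, 34 mm in diameter, 52 mm high, loose; leave alone. Origin at its underside.
- microscope: White school microscope, about 190 x 130 x 290 mm; leave alone. Origin at its underside.
- beaker: Glass beaker 70 mm in diameter, 90 mm high; leave alone. Origin at its underside.
- jar: Amber jar with a green cap, 56 mm in diameter, 75 mm high; leave alone. Origin at its underside.
- pencil_case: Blue pencil case 90 x 200 x 40 mm; leave alone. Origin at its underside.
- slide_box: Wooden box for slides 90 x 100 x 32 mm; leave alone. Origin at its underside.
Not all that is in view belongs to the job. Of the things shaped like the marker, the red one is meant.

How it is judged:
By the outcome, as a careful person would: the job done as asked, in the order asked, and still so for the second after the job is handed in, with the robot touching nothing.
It also fails if it takes over 67 s, if anything falls off the work surface, if the arm or the gripper's body presses on something with over 40 N, if the wrist force passes 120 N, or if a joint passes its speed limit or range.

## Working session

There is one attempt and no reset: what is moved stays moved. The work goes in short steps, Python scripts to look and compute and a tool call to move; the robot and the scene stay as the last step left them, time stands still between calls to the robot, and variables do not carry over. Pictures are saved under pics/ and viewed, at most 10 in all, crops included, and the job is handed in when it is done.

Besides the shell and the picture viewer there is one more tool, called after ">>>" by a JSON object that holds its "fn" and its "kwargs", one argument or row to a line. send_rows: Moves the arm, as the interface text tells. Scaled input: -1 to 1 covers 1000 mm each way for a shift and 90 degrees each way for a turn. Its arguments: {"type":"object","properties":{"targets":{"type":"array"}},"required":["targets"]}

```bash
mkdir -p pics; ls; python3 - <<'E'
from bench import robot
import cv2
for n in("side","top"):
    im=robot.read_camera(n); cv2.imwrite(f"pics/{n}0.png",im); p=robot.camera_params(n); print(n,p)
s=robot.observe(); print(s["t"],s["ee_pos"],s["tcp_rot"],s["grip_width"])
E
```

```text
pics
side {'fx': 465.26891603930915, 'fy': 465.26891603930915, 'cx': 321.5550779793333, 'cy': 195.29967990107545, 'eye': array([0.28458431, 0.81546441, 0.94120138]), 'rotation': array([ 0.18222485, -1.06494832, -2.59793614])}
top {'fx': 405.93132773940147, 'fy': 405.93132773940147, 'cx': 319.120295206741, 'cy': 203.47589163758113, 'eye': array([ 0.32738474, -0.00159877,  1.3642191 ]), 'rotation': array([ 0.15431285, -0.14623707, -1.55609747])}
0.1 [ 0.2818954  -0.5851147   0.21598154] [-3.06111304e+00 -6.98750549e-01  1.58674722e-04] 0.08545612128214355
```

View pics/side0.png

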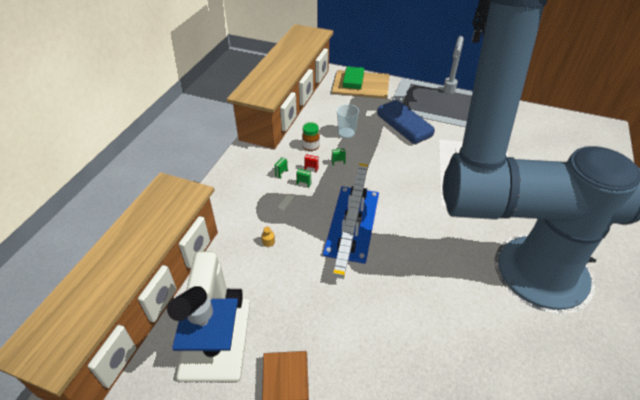

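View pics/top0.png

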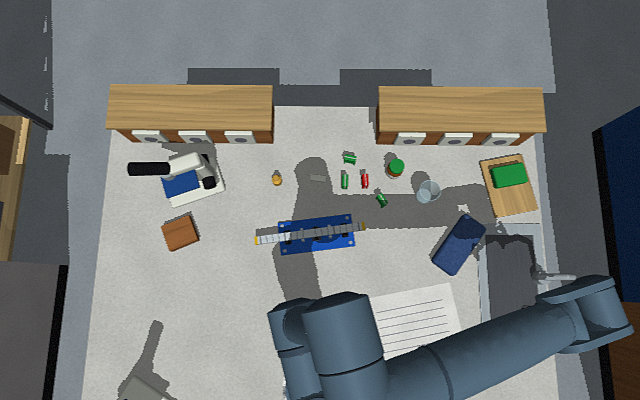

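```bash
cat > h.py <<'E'
from bench import robot
import cv2, numpy as np
from scipy.spatial.transform import Rotation as R
def cam(n):
    p=robot.camera_params(n); return p, R.from_rotvec(p["rotation"]).as_matrix(), np.array(p["eye"])
def ray(n,uv):
    p,M,e=cam(n); d=M@np.array([(uv[0]-p["cx"])/p["fx"],-(uv[1]-p["cy"])/p["fy"],-1]); return e,d/np.linalg.norm(d)
def plane(n,uv,z):
    e,d=ray(n,uv); return e+d*(z-e[2])/d[2]
def proj(n,X):
    p,M,e=cam(n); c=M.T@(np.array(X)-e); return np.array([p["cx"]+p["fx"]*c[0]/-c[2],p["cy"]-p["fy"]*c[1]/-c[2]])
def tri(a,b):
    A=np.zeros((3,3));v=np.zeros(3)
    for n,uv in(("side",a),("top",b)):
        e,d=ray(n,uv);P=np.eye(3)-np.outer(d,d);A+=P;v+=P@e
    return np.linalg.solve(A,v)
def blobs(im,lo,hi,amin=8):
    m=cv2.inRange(cv2.cvtColor(im,cv2.COLOR_BGR2HSV),np.array(lo),np.array(hi))
    n,_,st,c=cv2.connectedComponentsWithStats(m)
    return [(c[i].round(1).tolist(),int(st[i,4])) for i in range(1,n) if st[i,4]>=amin],m
E
python3 - <<'E'
from h import *
for n in("side","top"):
    im=cv2.imread(f"pics/{n}0.png")
    print(n,"red",blobs(im,(0,180,100),(6,255,255))[0],blobs(im,(174,180,60),(180,255,255))[0])
    print("yel",blobs(im,(20,150,120),(32,255,255),5)[0])
    b,m=blobs(im,(105,180,60),(120,255,255),100); print("blue",b)
    # stand outline: component near
    k,l=cv2.connectedComponents(cv2.morphologyEx(m,cv2.MORPH_CLOSE,np.ones((15,15))))[0:2]
    pt=(350,245) if n=="side" else (295,245)
    print(l[pt[1],pt[0]]); c=np.argwhere(l==l[pt[1],pt[0]])[:,::-1]
    r=cv2.minAreaRect(c.astype(np.float32)); h=cv2.boxPoints(r); print(r,h.tolist(),[plane(n,q,.012).round(4).tolist() for q in h])
s=cv2.imread("pics/side0.png")[140:290,240:400]; t=cv2.imread("pics/top0.png")[140:265,240:400]
s=cv2.resize(s,None,fx=4.5,fy=4.5,interpolation=2); t=cv2.resize(t,None,fx=4.5,fy=4.5,interpolation=2)
cv2.imwrite("pics/c1.png",s[:600]);cv2.imwrite("pics/c2.png",t)
E
```

```text
side red [([310.5, 162.5], 103)] []
yel [([363.2, 164.5], 13), ([268.3, 236.4], 130), ([338.8, 271.7], 35)]
blue [([402.9, 36.1], 9655), ([336.8, 223.6], 657), ([364.6, 228.0], 822), ([209.1, 329.3], 1956)]
0
((319.5, 199.5), (399.0, 639.0), 90.0) [[-1.2215852414094053e-14, 0.0], [639.0, 0.0], [639.0, 399.0], [0.0, 399.0]] [[2.4662, -0.7271, 0.012], [-0.3811, -1.8168, 0.012], [-0.183, 0.2645, 0.012], [0.9904, 0.6988, 0.012]]
top red [([362.9, 180.4], 27), ([366.7, 178.3], 14)] []
yel [([276.2, 179.5], 59), ([255.5, 240.5], 18)]
blue [([180.7, 183.6], 595), ([313.7, 222.7], 635), ([317.0, 243.8], 852)]
2
((315.5692138671875, 234.0538787841797), (32.24903106689453, 73.5525894165039), 82.87498474121094) [[277.076904296875, 222.61541748046875], [350.0615234375, 213.49234008789062], [354.0615234375, 245.49234008789062], [281.076904296875, 254.61541748046875]] [[0.5228, 0.1475, 0.012], [0.5562, -0.0981, 0.012], [0.4484, -0.1109, 0.012], [0.4159, 0.131, 0.012]]
```

View pics/c1.png

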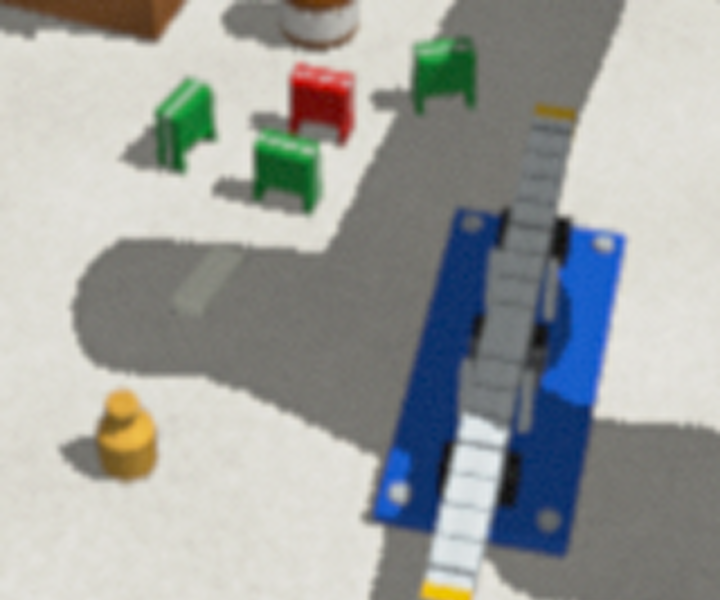

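View pics/c2.png

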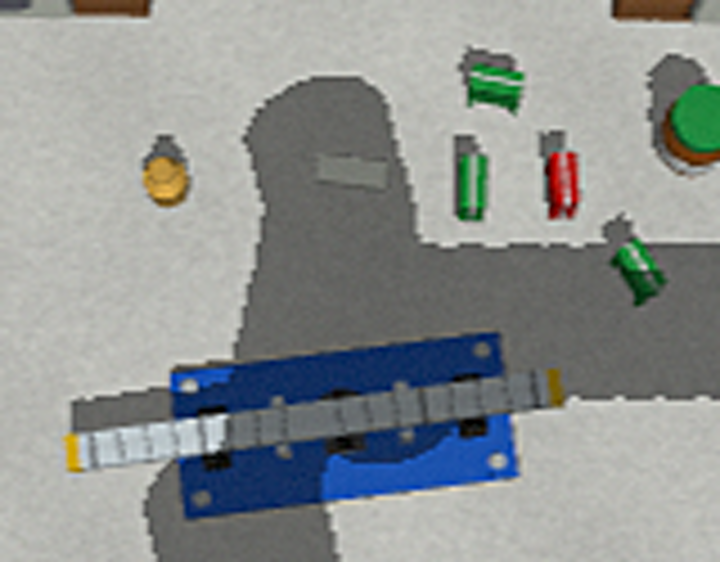

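```bash
python3 - <<'E'
from h import *
f=lambda c,o:((np.array(c)+.5)/4.5-.5+o)
S=lambda *c:f(c,(240,140)); T=S
# corners order: (+x,+y)(+x,-y)(-x,-y)(-x,+y)
t=[T(172,370),T(500,334),T(518,476),T(186,518)]; s=[S(375,520),S(457,208),S(626,235),S(565,556)]
for n,l in(("top",t),("side",s)):
    P=np.array([plane(n,q,.012)[:2] for q in l]); y=(P[0]+P[3]-P[1]-P[2])/2;x=(P[0]+P[1]-P[2]-P[3])/2
    print(n,P.mean(0),np.linalg.norm(y),np.linalg.norm(x),np.degrees(np.arctan2(-y[0],y[1])),np.degrees(np.arctan2(x[1],x[0])))
# two-view
print("ends +y top edge", tri(S(446,592),T(73,453)), "-y", tri(S(554,110),T(556,387)))
for nm,z,uv in(("+y",.049,(73,453)),("-y",.08,(562,387))): print(nm,plane("top",T(*uv),z))
a,b=plane("side",S(292,67),.048),plane("side",S(354,75),.048); print("red back edge side",a,b,np.degrees(np.arctan2((a-b)[1],(a-b)[0])),np.linalg.norm(a-b))
for n in("side","top"):
    im=cv2.imread(f"pics/{n}0.png")[140:265,240:400]; im=cv2.resize(im,None,fx=4.5,fy=4.5,interpolation=2)
    h=cv2.cvtColor(im,cv2.COLOR_BGR2HSV); m=((h[...,0]<10)|(h[...,0]>170))&(h[...,1]>90)&(h[...,2]>60)
    m[:, :270]=0
    if n=="top": m[:,:540]=0; m[:,600:]=0; m[:140]=0
    else: m[:55]=0; m[:,370:]=0;m[160:]=0
    c=np.argwhere(m)[:,::-1].astype(np.float32); r=cv2.minAreaRect(c); print(n,r,cv2.boxPoints(r).round().tolist(), c.min(0),c.max(0))
cv2.imwrite("pics/c3.png",np.hstack([cv2.resize(cv2.imread(f"pics/{n}0.png")[a:a+25,b:b+25],(400,400),interpolation=2) for n,a,b in(("side",150,298),("top",168,352))]))
E
```

```text
top [0.48624381 0.01576548] 0.24695521554353622 0.10888579070997591 7.299956556614136 6.938336428809087
side [0.48472053 0.01887367] 0.2529501477964397 0.10710824392212798 7.957292737963383 7.338765760278367
ends +y top edge [0.45917661 0.21016617 0.05248543] -y [ 0.50641449 -0.13466844  0.08088088]
+y [0.45899749 0.21065862 0.049     ]
-y [ 0.50595851 -0.13907219  0.08      ]
red back edge side [ 0.68840821 -0.15135556  0.048     ] [ 0.64760529 -0.15810682  0.048     ] 9.395055948476879 0.041357681452788696
side ((321.0404968261719, 102.4124755859375), (70.1202621459961, 68.7169189453125), 10.784297943115234) [[280.0, 130.0], [293.0, 62.0], [362.0, 75.0], [349.0, 143.0]] [289.  64.] [353. 141.]
top ((562.0310668945312, 184.5132598876953), (66.00010681152344, 32.48584747314453), 86.53176879882812) [[544.0, 153.0], [576.0, 151.0], [580.0, 216.0], [548.0, 218.0]] [545. 152.] [579. 218.]
```

View pics/c3.png

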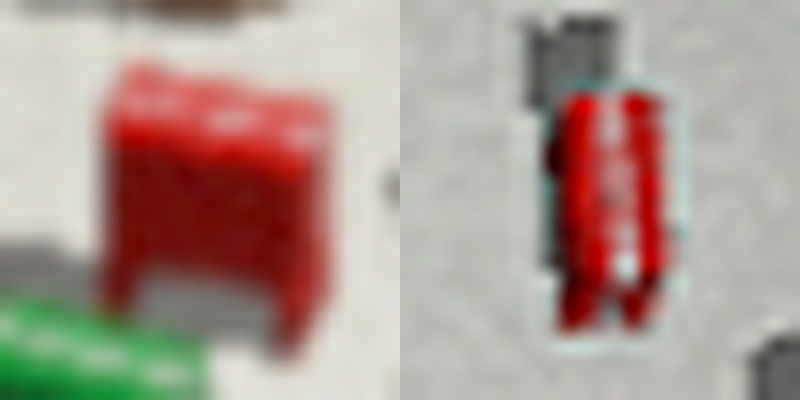

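```bash
python3 - <<'E'
from h import *
g=lambda p,o,k:(np.array(p)+.5)/16-.5+np.array(o)-np.array([k/16,0])
T=lambda *p:g(p,(352,168),400); S=lambda *p:g(p,(298,150),0)
for n,l in(("top",[T(608,97),T(630,277)]),("side",[S(112,100),S(316,138)])):
    a,b=[plane(n,q,.048) for q in l]; print(n,(a+b)/2,np.linalg.norm(a-b),np.degrees(np.arctan2((a-b)[1],(a-b)[0])))
for n,l in(("top",[T(568,93),T(655,95),T(660,277),T(580,280)]),("side",[S(128,66),S(330,98),S(312,158),S(105,130)])):
    P=np.array([plane(n,q,.048) for q in l]); print(n,P.mean(0),[round(float(np.linalg.norm(P[i]-P[i-1])),4) for i in range(4)],[np.degrees(np.arctan2(*(P[i]-P[j])[1::-1])).round(1) for i,j in((0,3),(1,2),(0,1),(3,2))])
# pose rel: tool frame yaw
s=robot.observe(); M=R.from_rotvec(s["tcp_rot"]).as_matrix(); print(M.round(4),s["ee_pos"])
E
```

```text
top [ 0.66669815 -0.14667047  0.048     ] 0.03891152206554248 6.101829615489554
side [ 0.66679327 -0.14762118  0.048     ] 0.03892493249269602 4.724136276651228
top [ 0.66685618 -0.14599786  0.048     ] [0.0403, 0.0182, 0.0392, 0.0167] [np.float64(3.0), np.float64(0.8), np.float64(89.1), np.float64(92.7)]
side [ 0.66657705 -0.14953033  0.048     ] [0.0184, 0.0383, 0.017, 0.0386] [np.float64(-81.6), np.float64(-80.6), np.float64(6.9), np.float64(9.0)]
[[ 9.009e-01  4.339e-01 -5.000e-04]
 [ 4.339e-01 -9.009e-01  1.700e-03]
 [ 3.000e-04 -1.700e-03 -1.000e+00]] [ 0.2818954  -0.5851147   0.21598154]
```

```bash
cat >> h.py <<'E'
F=np.array([.4855,.0173]); YAW=7.4
def st(s,x=0):  # stand coords -> world
    a=np.radians(YAW); return F+s*np.array([-np.sin(a),np.cos(a)])+x*np.array([np.cos(a),np.sin(a)])
def go(xy,z,yaw=YAW):
    s=robot.observe(); M=R.from_rotvec(s["tcp_rot"]); a=np.radians(yaw)
    D=np.array([[-np.sin(a),np.cos(a),0],[np.cos(a),np.sin(a),0],[0,0,-1]]).T
    print("t",round(s["t"],2),"off",M.inv().apply(np.array([*xy,z])-s["ee_pos"]).round(4).tolist(),"rot",(np.degrees((M.inv()*R.from_matrix(D)).as_rotvec())/90).round(4).tolist())
E
python3 -c "
from h import *
go(st(.24),.2); print(st(.24)); go(st(.0),.2)"
```

```text
t 0.1 off [0.5203, -0.6822, 0.0173] rot [-0.0008, -0.0008, -0.7965]
[0.45458906 0.25530108]
t 0.1 off [0.4448, -0.4544, 0.0169] rot [-0.0008, -0.0008, -0.7965]
```

>>> {"fn": "send_rows", "kwargs": {
  "targets": [
    {"offset": [0.4448, -0.4544, 0.017], "rot": [-0.0008, -0.0008, -0.7965], "gripper": 0},
    {"offset": [0.4448, -0.4544, 0.017], "rot": [-0.0008, -0.0008, -0.7965], "gripper": 0},
    {"offset": [0.4448, -0.4544, 0.017], "rot": [-0.0008, -0.0008, -0.7965], "gripper": 0},
    {"offset": [0.4448, -0.4544, 0.017], "rot": [-0.0008, -0.0008, -0.7965], "gripper": 0},
    {"offset": [0.4448, -0.4544, 0.017], "rot": [-0.0008, -0.0008, -0.7965], "gripper": 0},
    {"offset": [0.4448, -0.4544, 0.017], "rot": [-0.0008, -0.0008, -0.7965], "gripper": 0},
    {"offset": [0.5203, -0.6822, 0.017], "rot": [-0.0008, -0.0008, -0.7965], "gripper": 0},
    {"offset": [0.5203, -0.6822, 0.017], "rot": [-0.0008, -0.0008, -0.7965], "gripper": 0}
  ]
}}

```text
t: 0.9
ee_pos: [0.3915, -0.2003, 0.2069]
tcp_rot: [2.126, 2.312, -0.001]
contact_force: [0.4, 0.8, -1.0]
grip_width: 0.0
gripper_force: 0.0
```

```bash
python3 -c "
from h import *
go(st(.24),.15);print(robot.observe()['ee_pos'])"
```

```text
t 0.9 off [0.4488, 0.101, 0.0564] rot [0.0, 0.0007, -0.0289]
[ 0.39152423 -0.20034241  0.20690256]
```

>>> {"fn": "send_rows", "kwargs": {
  "targets": [
    {"offset": [0.449, 0.101, 0.056], "rot": [0, 0.0007, -0.0289], "gripper": 0},
    {"offset": [0.449, 0.101, 0.056], "rot": [0, 0.0007, -0.0289], "gripper": 0},
    {"offset": [0.449, 0.101, 0.056], "rot": [0, 0.0007, -0.0289], "gripper": 0},
    {"offset": [0.449, 0.101, 0.056], "rot": [0, 0.0007, -0.0289], "gripper": 0},
    {"offset": [0.449, 0.101, 0.056], "rot": [0, 0.0007, -0.0289], "gripper": 0},
    {"offset": [0.449, 0.101, 0.056], "rot": [0, 0.0007, -0.0289], "gripper": 0},
    {"offset": [0.449, 0.101, 0.056], "rot": [0, 0.0007, -0.0289], "gripper": 0},
    {"offset": [0.449, 0.101, 0.056], "rot": [0, 0.0007, -0.0289], "gripper": 0}
  ]
}}

```text
t: 1.7
ee_pos: [0.4481, 0.1927, 0.1581]
tcp_rot: [2.079, 2.354, -0.0]
contact_force: [0.8, -0.5, 1.1]
grip_width: 0.0
gripper_force: 0.0
```

>>> {"fn": "send_rows", "kwargs": {
  "targets": [
    {"offset": [0, 0, 0], "rot": [0, 0, 0], "gripper": 0},
    {"offset": [0, 0, 0], "rot": [0, 0, 0], "gripper": 0},
    {"offset": [0, 0, 0], "rot": [0, 0, 0], "gripper": 0}
  ]
}}

```text
t: 2.0
ee_pos: [0.4483, 0.1897, 0.1583]
tcp_rot: [2.081, 2.353, -0.001]
contact_force: [0.6, -0.3, -0.2]
grip_width: -0.0
gripper_force: 0.0
```

```bash
python3 -c "
from h import *
go(st(.24),.058);print(robot.observe()['ee_pos'])"
```

```text
t 2.0 off [0.0644, 0.0143, 0.1003] rot [-0.0001, 0.0005, -0.0042]
[0.44828796 0.18971681 0.15831704]
```

>>> {"fn": "send_rows", "kwargs": {
  "targets": [
    {"offset": [0.0644, 0.0143, 0], "rot": [0, 0.0005, -0.0042], "gripper": 0},
    {"offset": [0.0644, 0.0143, 0], "rot": [0, 0.0005, -0.0042], "gripper": 0},
    {"offset": [0.0644, 0.0143, 0.04], "rot": [0, 0.0005, -0.0042], "gripper": 0},
    {"offset": [0.0644, 0.0143, 0.08], "rot": [0, 0.0005, -0.0042], "gripper": 0},
    {"offset": [0.0644, 0.0143, 0.1], "rot": [0, 0.0005, -0.0042], "gripper": 0},
    {"offset": [0.0644, 0.0143, 0.1], "rot": [0, 0.0005, -0.0042], "gripper": 0},
    {"offset": [0.0644, 0.0143, 0.1], "rot": [0, 0.0005, -0.0042], "gripper": 0}
  ]
}}

```text
t: 2.7
ee_pos: [0.4554, 0.2553, 0.0592]
tcp_rot: [2.074, 2.359, 0.001]
contact_force: [0.3, 0.1, -0.6]
grip_width: 0.0001
gripper_force: 0.0
```

```bash
python3 -c "
from h import *
go(st(.21),.058)
s=robot.read_camera('side'); t=robot.read_camera('top')
cv2.imwrite('pics/p1.png',np.hstack([cv2.resize(s[140:290,270:400],(520,600)),cv2.resize(t[200:280,240:277],(278,600))]))"
```

```text
t 2.7 off [-0.0299, -0.0008, 0.0012] rot [0.0006, -0.0002, -0.0004]
```

View pics/p1.png

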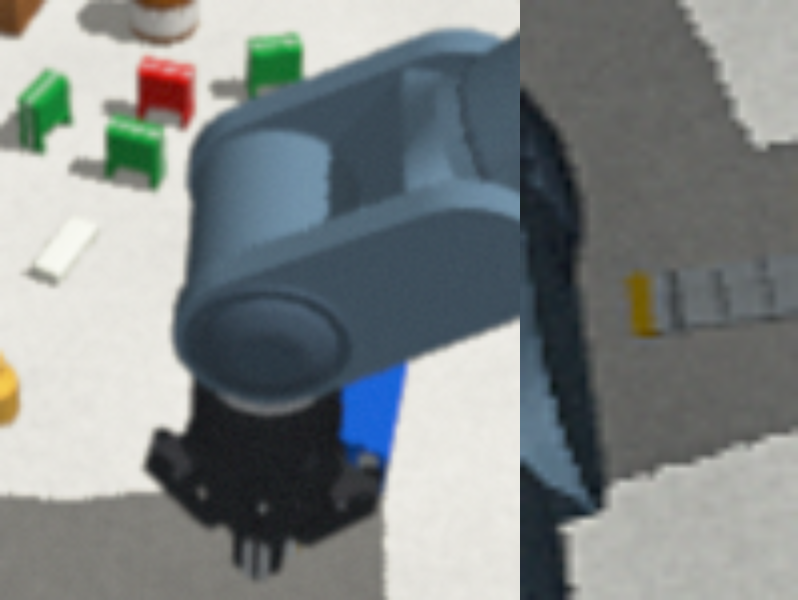

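>>> {"fn": "send_rows", "kwargs": {
  "targets": [
    {"offset": [-0.01, -0.0005, 0.001], "rot": [0, 0, 0], "gripper": 0},
    {"offset": [-0.02, -0.0005, 0.001], "rot": [0, 0, 0], "gripper": 0},
    {"offset": [-0.024, -0.0005, 0.001], "rot": [0, 0, 0], "gripper": 0},
    {"offset": [-0.027, -0.0005, 0.001], "rot": [0, 0, 0], "gripper": 0},
    {"offset": [-0.029, -0.0005, 0.001], "rot": [0, 0, 0], "gripper": 0},
    {"offset": [-0.031, -0.0005, 0.001], "rot": [0, 0, 0], "gripper": 0},
    {"offset": [-0.033, -0.0005, 0.001], "rot": [0, 0, 0], "gripper": 0},
    {"offset": [-0.035, -0.0005, 0.001], "rot": [0, 0, 0], "gripper": 0}
  ]
}}

```text
t: 3.6
ee_pos: [0.4587, 0.2213, 0.0574]
tcp_rot: [-2.072, -2.361, -0.001]
contact_force: [-0.7, 0.9, 0.2]
grip_width: -0.0
gripper_force: 0.0
```

>>> {"fn": "send_rows", "kwargs": {
  "targets": [
    {"offset": [-0.002, 0, 0], "rot": [0, 0, 0], "gripper": 0},
    {"offset": [-0.004, 0, 0], "rot": [0, 0, 0], "gripper": 0},
    {"offset": [-0.006, 0, 0], "rot": [0, 0, 0], "gripper": 0},
    {"offset": [-0.008, 0, 0], "rot": [0, 0, 0], "gripper": 0},
    {"offset": [-0.01, 0, 0], "rot": [0, 0, 0], "gripper": 0}
  ]
}}

```text
t: 4.1
ee_pos: [0.4601, 0.2112, 0.0575]
tcp_rot: [-2.072, -2.361, -0.001]
contact_force: [-0.0, -0.2, 0.1]
grip_width: -0.0001
gripper_force: 0.0
```

```bash
python3 -c "
from h import *
go(st(.195),.058)
print(robot.observe()['contact_force'])
im=robot.read_camera('top'); print(blobs(im,(20,150,100),(32,255,255),4)[0])"
```

```text
t 4.1 off [-0.0006, 0.0002, -0.0005] rot [0.0002, -0.0002, 0.0005]
[-0.04273712 -0.18545492  0.12482614]
[([276.3, 179.7], 67), ([362.9, 225.5], 17)]
```

```bash
python3 -c "
from h import *
s=robot.read_camera('side'); t=robot.read_camera('top')
cv2.imwrite('pics/p2.png',np.hstack([cv2.resize(s[190:290,310:390],(480,600)),cv2.resize(t[210:260,240:266],(312,600))]))
print(proj('side',[*st(.1956),.0325]),proj('top',[*st(.1956),.0325]))
im=cv2.imread('pics/top0.png'); print(blobs(im,(20,150,90),(32,255,255),4)[0]); print(blobs(t,(20,150,90),(32,255,255),4)[0])"
```

```text
[338.05952643 276.45158575] [256.45263253 240.38735118]
[([276.3, 179.9], 68), ([362.9, 225.5], 17), ([255.5, 240.5], 18)]
[([276.3, 179.7], 66), ([362.9, 225.5], 17)]
```

View pics/p2.png

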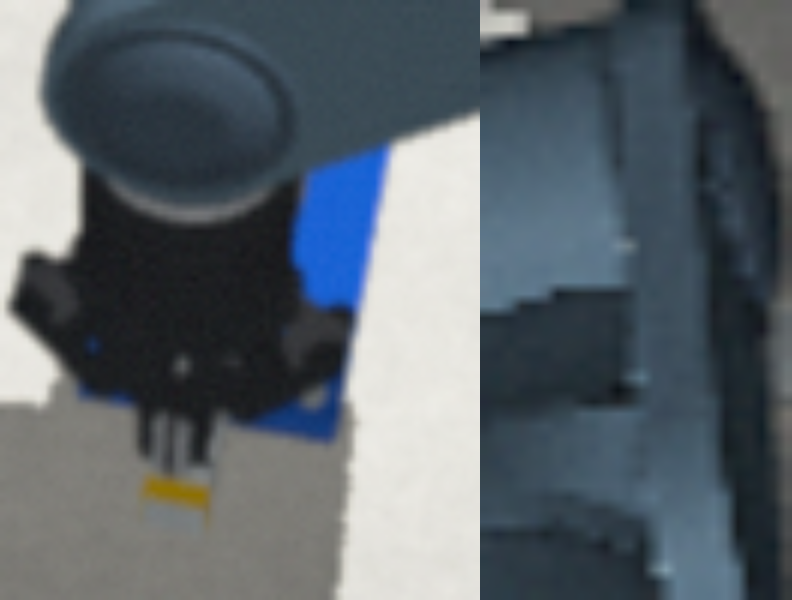

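```bash
python3 -c "
from h import *
for z in(.025,.034,.045,.055,.065): print(z,proj('side',[.4554,.2553,z]).round(1),proj('side',[.4601,.2112,z]).round(1),proj('side',[.459,.2105,z]).round(1))
print(robot.observe()['contact_force'])"
```

```text
0.025 [333.8 294.1] [338.1 278.3] [338.6 278.2]
0.034 [333.9 291.9] [338.2 276.1] [338.7 276. ]
0.045 [334.  289.2] [338.3 273.3] [338.9 273.2]
0.055 [334.1 286.7] [338.5 270.8] [339.  270.7]
0.065 [334.2 284.2] [338.6 268.3] [339.1 268.2]
[-0.23827798 -0.79624325  0.44825329]
```

>>> {"fn": "send_rows", "kwargs": {
  "targets": [
    {"offset": [0.022, 0, 0], "rot": [0, 0, 0], "gripper": 0},
    {"offset": [0.044, 0, 0], "rot": [0, 0, 0], "gripper": 0},
    {"offset": [0.044, 0, 0.01], "rot": [0, 0, 0], "gripper": 0},
    {"offset": [0.044, 0, 0.015], "rot": [0, 0, 0], "gripper": 0},
    {"offset": [0.044, 0, 0.02], "rot": [0, 0, 0], "gripper": 0},
    {"offset": [0.044, 0, 0.025], "rot": [0, 0, 0], "gripper": 0},
    {"offset": [0.044, 0, 0.025], "rot": [0, 0, 0], "gripper": 0}
  ]
}}

```text
t: 4.95
ee_pos: [0.4538, 0.2543, 0.0314]
tcp_rot: [-2.073, -2.359, 0.002]
contact_force: [0.2, -0.3, -0.4]
grip_width: -0.0004
gripper_force: 0.0
```

```bash
python3 -c "
from h import *
go(st(.21),.032)
s=robot.read_camera('side'); t=robot.read_camera('top'); print(robot.observe()['contact_force'])
for im in(s,t): print(blobs(im,(20,150,90),(32,255,255),4)[0])
cv2.imwrite('pics/p3.png',cv2.resize(s[190:310,300:396],(480,600)))"
```

```text
t 4.95 off [-0.0291, 0.0009, -0.0006] rot [-0.0011, 0.0001, -0.0]
[-0.33295721 -0.7883784  -0.30255671]
[([267.9, 236.5], 137)]
[([276.4, 180.0], 65), ([362.9, 225.5], 17), ([255.4, 240.3], 17)]
```

View pics/p3.png

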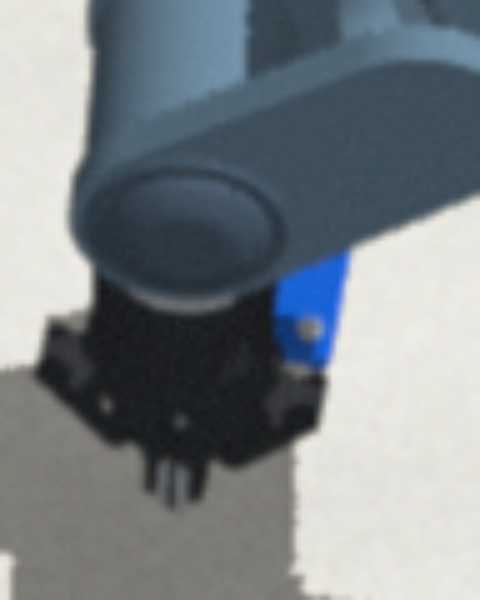

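>>> {"fn": "send_rows", "kwargs": {
  "targets": [
    {"offset": [-0.01, 0.001, 0.004], "rot": [0, 0, 0], "gripper": 0},
    {"offset": [-0.018, 0.001, 0.004], "rot": [0, 0, 0], "gripper": 0},
    {"offset": [-0.023, 0.001, 0.004], "rot": [0, 0, 0], "gripper": 0},
    {"offset": [-0.026, 0.001, 0.004], "rot": [0, 0, 0], "gripper": 0},
    {"offset": [-0.028, 0.001, 0.004], "rot": [0, 0, 0], "gripper": 0},
    {"offset": [-0.03, 0.001, 0.004], "rot": [0, 0, 0], "gripper": 0},
    {"offset": [-0.032, 0.001, 0.004], "rot": [0, 0, 0], "gripper": 0}
  ]
}}

```text
t: 5.75
ee_pos: [0.4597, 0.2239, 0.0287]
tcp_rot: [-2.072, -2.361, -0.002]
contact_force: [-0.9, 3.0, 1.1]
grip_width: -0.0003
gripper_force: 1.7
```

```bash
python3 -c "
from h import *
go(st(.195),.027)
s=robot.read_camera('side'); t=robot.read_camera('top'); print(robot.observe()['contact_force'])
for im in(s,t): print(blobs(im,(20,150,90),(32,255,255),4)[0])"
```

```text
t 5.75 off [-0.0132, -0.001, 0.0017] rot [0.0006, -0.0008, 0.0005]
[-0.51577054  2.67706949  2.03590965]
[([268.0, 236.6], 141)]
[([276.3, 179.9], 69), ([364.0, 225.5], 18)]
```

>>> {"fn": "send_rows", "kwargs": {
  "targets": [
    {"offset": [-0.002, 0, 0], "rot": [0, 0, 0], "gripper": 0},
    {"offset": [-0.004, 0, 0], "rot": [0, 0, 0], "gripper": 0},
    {"offset": [-0.006, 0, 0], "rot": [0, 0, 0], "gripper": 0},
    {"offset": [-0.008, 0, 0], "rot": [0, 0, 0], "gripper": 0},
    {"offset": [-0.01, 0, 0], "rot": [0, 0, 0], "gripper": 0},
    {"offset": [-0.012, 0, 0], "rot": [0, 0, 0], "gripper": 0},
    {"offset": [-0.004, 0, 0], "rot": [0, 0, 0], "gripper": 0},
    {"offset": [0.006, 0, 0], "rot": [0, 0, 0], "gripper": 0}
  ]
}}

```text
t: 6.65
ee_pos: [0.4583, 0.2291, 0.028]
tcp_rot: [2.073, 2.36, -0.002]
contact_force: [0.7, 0.0, 0.3]
grip_width: -0.0001
gripper_force: 0.0
```

```bash
python3 -c "
from h import *
go(st(.22),.03)
t=robot.read_camera('top'); print(robot.observe()['contact_force'])
for im in(t,): print(blobs(im,(20,150,90),(32,255,255),4)[0])
go(st(0.05,0),.2)"
```

```text
t 6.65 off [0.0064, -0.0003, -0.002] rot [-0.0005, 0.0005, 0.0002]
[-1.40771362  0.87828603  0.15161077]
[([276.2, 179.9], 65), ([367.7, 225.4], 18), ([260.5, 239.9], 17)]
t 6.7 off [-0.1649, -0.0006, -0.172] rot [-0.0004, -0.0, 0.0009]
```

>>> {"fn": "send_rows", "kwargs": {
  "targets": [
    {"offset": [0.005, 0.04, 0], "rot": [0, 0, 0], "gripper": 0},
    {"offset": [0.005, 0.07, 0], "rot": [0, 0, 0], "gripper": 0},
    {"offset": [0.005, 0.07, 0], "rot": [0, 0, 0], "gripper": 0}
  ]
}}

```text
t: 7.0
ee_pos: [0.5308, 0.2439, 0.029]
tcp_rot: [2.071, 2.359, 0.004]
contact_force: [-0.2, 0.4, 0.2]
grip_width: 0.0002
gripper_force: 0.0
```

```bash
cat >> h.py <<'E'
def look(save=None):
    s=robot.read_camera('side'); t=robot.read_camera('top')
    f=lambda im,lo:[b for b in blobs(im,(20,lo,90),(32,255,255),4)[0] if b[1]<50]
    a,b=f(s,150),f(t,150); print(a,b)
    if save: cv2.imwrite(save,cv2.resize(s[150:310,260:400],(525,600)))
    p=[q[0] for q in a if q[0][1]>240]; r=[q[0] for q in b if q[0][0]<300]
    if p and r: X=tri(p[0],r[0]); print("end",X.round(4),"(start .0505?)",np.round([(X[:2]-F)@(st(1)-F)],4))
E
python3 -c "
from h import *
print(tri((338.8,271.7),(255.5,240.5)))
look(); print(robot.observe()['ee_pos'])"
```

```text
[0.4585388  0.21127998 0.05214582]
[([339.5, 265.8], 24)] [([367.7, 225.4], 18), ([260.1, 238.9], 18)]
end [0.4628 0.1962 0.0539] (start .0505?) [0.1803]
[0.5270278  0.24343997 0.02777631]
```

```bash
python3 -c "
from h import *
go(st(.205),.028); go(st(.188),.028)"
```

```text
t 7.1 off [-0.0138, -0.0703, -0.0001] rot [-0.0008, 0.0002, 0.0008]
t 7.1 off [-0.0308, -0.0703, -0.0001] rot [-0.0008, 0.0002, 0.0008]
```

>>> {"fn": "send_rows", "kwargs": {
  "targets": [
    {"offset": [0, -0.04, 0], "rot": [0, 0, 0], "gripper": 0},
    {"offset": [0, -0.07, 0], "rot": [0, 0, 0], "gripper": 0},
    {"offset": [-0.012, -0.07, 0], "rot": [0, 0, 0], "gripper": 0},
    {"offset": [-0.02, -0.07, 0], "rot": [0, 0, 0], "gripper": 0},
    {"offset": [-0.024, -0.07, 0], "rot": [0, 0, 0], "gripper": 0},
    {"offset": [-0.027, -0.07, 0], "rot": [0, 0, 0], "gripper": 0},
    {"offset": [-0.029, -0.07, 0], "rot": [0, 0, 0], "gripper": 0},
    {"offset": [-0.031, -0.07, 0], "rot": [0, 0, 0], "gripper": 0}
  ]
}}

```text
t: 7.9
ee_pos: [0.4629, 0.2039, 0.0288]
tcp_rot: [-2.073, -2.361, -0.003]
contact_force: [-1.1, 4.3, 2.2]
grip_width: 0.0002
gripper_force: 2.1
```

>>> {"fn": "send_rows", "kwargs": {
  "targets": [
    {"offset": [0.003, 0, 0], "rot": [0, 0, 0], "gripper": 0},
    {"offset": [0.02, 0, 0], "rot": [0, 0, 0], "gripper": 0},
    {"offset": [0.031, 0.04, 0], "rot": [0, 0, 0], "gripper": 0},
    {"offset": [0.031, 0.07, 0], "rot": [0, 0, 0], "gripper": 0},
    {"offset": [0.031, 0.07, 0], "rot": [0, 0, 0], "gripper": 0}
  ]
}}

```text
t: 8.4
ee_pos: [0.5312, 0.2438, 0.0292]
tcp_rot: [2.07, 2.359, 0.004]
contact_force: [1.1, -0.3, 0.6]
grip_width: -0.0
gripper_force: 0.0
```

```bash
python3 -c "
from h import *
look(); go(st(.19),.028); go(st(.18),.028)"
```

```text
[([340.2, 262.8], 25)] [([370.3, 225.6], 18), ([262.6, 238.7], 17)]
end [0.4637 0.188  0.0547] (start .0505?) [0.1721]
t 8.5 off [-0.0286, -0.0706, 0.0] rot [-0.0006, 0.0003, 0.0007]
t 8.5 off [-0.0386, -0.0706, 0.0] rot [-0.0006, 0.0003, 0.0007]
```

>>> {"fn": "send_rows", "kwargs": {
  "targets": [
    {"offset": [0, -0.04, 0], "rot": [0, 0, 0], "gripper": 0},
    {"offset": [0, -0.07, 0], "rot": [0, 0, 0], "gripper": 0},
    {"offset": [-0.02, -0.07, 0], "rot": [0, 0, 0], "gripper": 0},
    {"offset": [-0.028, -0.07, 0], "rot": [0, 0, 0], "gripper": 0},
    {"offset": [-0.032, -0.07, 0], "rot": [0, 0, 0], "gripper": 0},
    {"offset": [-0.035, -0.07, 0], "rot": [0, 0, 0], "gripper": 0},
    {"offset": [-0.037, -0.07, 0], "rot": [0, 0, 0], "gripper": 0},
    {"offset": [-0.039, -0.07, 0], "rot": [0, 0, 0], "gripper": 0}
  ]
}}

```text
t: 9.3
ee_pos: [0.4635, 0.196, 0.0286]
tcp_rot: [-2.072, -2.361, -0.002]
contact_force: [0.4, 3.4, 1.7]
grip_width: 0.0001
gripper_force: 1.8
```

>>> {"fn": "send_rows", "kwargs": {
  "targets": [
    {"offset": [0.003, 0, 0], "rot": [0, 0, 0], "gripper": 0},
    {"offset": [0.02, 0, 0], "rot": [0, 0, 0], "gripper": 0},
    {"offset": [0.031, 0.04, 0], "rot": [0, 0, 0], "gripper": 0},
    {"offset": [0.031, 0.07, 0], "rot": [0, 0, 0], "gripper": 0},
    {"offset": [0.031, 0.07, 0], "rot": [0, 0, 0], "gripper": 0}
  ]
}}

```text
t: 9.8
ee_pos: [0.5323, 0.236, 0.0293]
tcp_rot: [2.07, 2.359, 0.005]
contact_force: [-0.2, 0.5, -0.0]
grip_width: -0.0004
gripper_force: 0.0
```

```bash
python3 -c "
from h import *
look(); go(st(.182),.028); go(st(.172),.028)"
```

```text
[([340.4, 255.8], 22)] [([373.1, 226.5], 17), ([264.8, 237.2], 16)]
end [0.4669 0.1791 0.0691] (start .0505?) [0.1628]
t 9.9 off [-0.0287, -0.0707, 0.0001] rot [-0.0005, 0.0002, 0.0007]
t 9.9 off [-0.0387, -0.0707, 0.0001] rot [-0.0005, 0.0002, 0.0007]
```

>>> {"fn": "send_rows", "kwargs": {
  "targets": [
    {"offset": [0, 0, 0], "rot": [0, 0, 0], "gripper": 0},
    {"offset": [0, 0, 0], "rot": [0, 0, 0], "gripper": 0},
    {"offset": [0, 0, 0], "rot": [0, 0, 0], "gripper": 0},
    {"offset": [0, 0, 0], "rot": [0, 0, 0], "gripper": 0},
    {"offset": [0, 0, 0], "rot": [0, 0, 0], "gripper": 0}
  ]
}}

```text
t: 10.4
ee_pos: [0.5284, 0.2354, 0.0286]
tcp_rot: [2.072, 2.361, 0.001]
contact_force: [0.7, 0.1, -0.3]
grip_width: -0.0002
gripper_force: 0.0
```

```bash
python3 -c "
from h import *
for i in range(4): look('pics/p4.png')"
```

```text
[([340.7, 256.0], 22)] [([373.1, 226.5], 17), ([264.9, 237.6], 18)]
end [0.466  0.1788 0.0683] (start .0505?) [0.1627]
[([340.7, 256.1], 23)] [([373.1, 226.5], 17), ([264.9, 237.6], 18)]
end [0.466  0.1789 0.068 ] (start .0505?) [0.1628]
[([340.7, 256.1], 23)] [([373.1, 226.5], 17), ([264.9, 237.6], 18)]
end [0.466  0.1789 0.068 ] (start .0505?) [0.1628]
[([340.7, 256.0], 22)] [([373.1, 226.5], 17), ([264.9, 237.6], 18)]
end [0.466  0.1788 0.0683] (start .0505?) [0.1627]
```

View pics/p4.png

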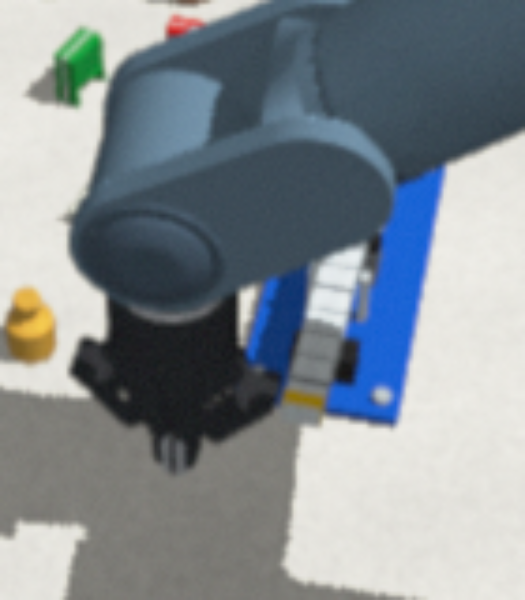

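>>> {"fn": "send_rows", "kwargs": {
  "targets": [
    {"offset": [0, -0.04, 0], "rot": [0, 0, 0], "gripper": 0},
    {"offset": [0, -0.07, 0], "rot": [0, 0, 0], "gripper": 0},
    {"offset": [-0.018, -0.07, 0], "rot": [0, 0, 0], "gripper": 0},
    {"offset": [-0.027, -0.07, 0], "rot": [0, 0, 0], "gripper": 0},
    {"offset": [-0.03, -0.07, 0], "rot": [0, 0, 0], "gripper": 0},
    {"offset": [-0.0315, -0.07, 0], "rot": [0, 0, 0], "gripper": 0},
    {"offset": [-0.0325, -0.07, 0], "rot": [0, 0, 0], "gripper": 0},
    {"offset": [-0.0335, -0.07, 0], "rot": [0, 0, 0], "gripper": 0}
  ]
}}

```text
t: 11.6
ee_pos: [0.4638, 0.1937, 0.0285]
tcp_rot: [-2.072, -2.361, -0.002]
contact_force: [-0.2, 2.0, 0.1]
grip_width: -0.0003
gripper_force: 1.2
```

>>> {"fn": "send_rows", "kwargs": {
  "targets": [
    {"offset": [0.003, 0, 0], "rot": [0, 0, 0], "gripper": 0},
    {"offset": [0.02, 0, 0], "rot": [0, 0, 0], "gripper": 0},
    {"offset": [0.031, 0.04, 0], "rot": [0, 0, 0], "gripper": 0},
    {"offset": [0.031, 0.07, 0], "rot": [0, 0, 0], "gripper": 0},
    {"offset": [0.031, 0.07, 0], "rot": [0, 0, 0], "gripper": 0},
    {"offset": [0.031, 0.07, 0], "rot": [0, 0, 0], "gripper": 0},
    {"offset": [0.031, 0.07, 0], "rot": [0, 0, 0], "gripper": 0}
  ]
}}

```text
t: 12.3
ee_pos: [0.5276, 0.2329, 0.0278]
tcp_rot: [-2.071, -2.361, 0.002]
contact_force: [-0.2, -0.9, -0.2]
grip_width: -0.0
gripper_force: 0.0
```

```bash
python3 -c "
from h import *
look(); look(); go([.6667,-.1472],.20,6)"
```

```text
[([340.8, 255.2], 23)] [([373.4, 226.3], 17), ([265.1, 237.1], 21)]
end [0.4667 0.1779 0.0702] (start .0505?) [0.1617]
[([341.0, 255.3], 23)] [([373.5, 226.4], 18), ([265.2, 237.2], 20)]
end [0.4664 0.1776 0.0696] (start .0505?) [0.1615]
t 12.5 off [-0.3948, 0.0881, -0.1717] rot [-0.0002, -0.0001, 0.0161]
```

>>> {"fn": "send_rows", "kwargs": {
  "targets": [
    {"offset": [0, 0, -0.05], "rot": [0, 0, 0], "gripper": 0},
    {"offset": [0, 0, -0.1], "rot": [0, 0, 0], "gripper": 20},
    {"offset": [-0.02, 0.01, -0.14], "rot": [0, 0, 0.016], "gripper": 60},
    {"offset": [-0.395, 0.088, -0.14], "rot": [0, 0, 0.016], "gripper": 60},
    {"offset": [-0.395, 0.088, -0.14], "rot": [0, 0, 0.016], "gripper": 60},
    {"offset": [-0.395, 0.088, -0.14], "rot": [0, 0, 0.016], "gripper": 60},
    {"offset": [-0.395, 0.088, -0.14], "rot": [0, 0, 0.016], "gripper": 60},
    {"offset": [-0.395, 0.088, -0.14], "rot": [0, 0, 0.016], "gripper": 60}
  ]
}}

```text
t: 13.3
ee_pos: [0.6235, -0.0236, 0.1686]
tcp_rot: [2.102, 2.335, 0.001]
contact_force: [0.4, -0.0, 0.1]
grip_width: 0.0601
gripper_force: 0.0
```

>>> {"fn": "send_rows", "kwargs": {
  "targets": [
    {"offset": [-0.19, 0.045, 0], "rot": [0, 0, 0], "gripper": 60},
    {"offset": [-0.19, 0.045, 0], "rot": [0, 0, 0], "gripper": 60},
    {"offset": [-0.19, 0.045, 0], "rot": [0, 0, 0], "gripper": 60},
    {"offset": [-0.19, 0.045, 0], "rot": [0, 0, 0], "gripper": 60}
  ]
}}

```text
t: 13.7
ee_pos: [0.6882, -0.2082, 0.1683]
tcp_rot: [-2.103, -2.334, -0.0]
contact_force: [0.6, -0.2, -0.1]
grip_width: 0.0599
gripper_force: 0.0
```

```bash
python3 -c "
from h import *
look(); print(robot.observe()['ee_pos']);go([.6667,-.1472],.09,6); 
s=robot.read_camera('side')
b=[q for q in blobs(s,(20,120,60),(32,255,255),4)[0]]; print(b)"
```

```text
[([366.0, 160.6], 7), ([340.8, 255.2], 22)] [([275.7, 179.5], 43), ([265.2, 237.2], 20)]
end [0.5624 0.1528 0.0651] (start .0505?) [0.1244]
[ 0.68840244 -0.21159191  0.16799561]
t 13.8 off [0.0663, -0.0153, 0.0779] rot [0.0004, 0.0009, -0.0035]
[([363.0, 82.0], 5), ([341.0, 84.5], 4), ([384.9, 91.7], 7), ([365.8, 160.5], 13), ([267.8, 237.3], 121), ([340.8, 255.2], 28), ([69.7, 379.0], 6)]
```

>>> {"fn": "send_rows", "kwargs": {
  "targets": [
    {"offset": [0.0663, -0.0153, 0], "rot": [0, 0, -0.0035], "gripper": 60},
    {"offset": [0.0663, -0.0153, 0], "rot": [0, 0, -0.0035], "gripper": 60},
    {"offset": [0.0663, -0.0153, 0.04], "rot": [0, 0, -0.0035], "gripper": 60},
    {"offset": [0.0663, -0.0153, 0.07], "rot": [0, 0, -0.0035], "gripper": 60},
    {"offset": [0.0663, -0.0153, 0.07], "rot": [0, 0, -0.0035], "gripper": 60},
    {"offset": [0.0663, -0.0153, 0.07], "rot": [0, 0, -0.0035], "gripper": 60}
  ]
}}

```text
t: 14.45
ee_pos: [0.6658, -0.1406, 0.0987]
tcp_rot: [-2.094, -2.341, -0.0]
contact_force: [0.6, 0.0, -0.1]
grip_width: 0.06
gripper_force: 0.0
```

```bash
python3 -c "
from h import *
print(robot.observe()['ee_pos']);go([.6667,-.1472],.05,6)
s=robot.read_camera('side');t=robot.read_camera('top')
cv2.imwrite('pics/p5.png',np.hstack([cv2.resize(s[100:200,265:345],(480,600)),cv2.resize(t[140:220,340:380],(300,600))]))
for z in(.0,.024,.048): print([proj(n,[.6667,-.1472,z]).round(1).tolist() for n in('side','top')])"
```

```text
[ 0.66575669 -0.14057359  0.09866026]
t 14.45 off [-0.0067, 0.0002, 0.0487] rot [-0.0002, -0.0004, 0.0043]
[[311.0, 169.2], [363.9, 182.7]]
[[311.0, 163.2], [364.6, 181.0]]
[[310.9, 157.1], [365.4, 179.2]]
```

View pics/p5.png

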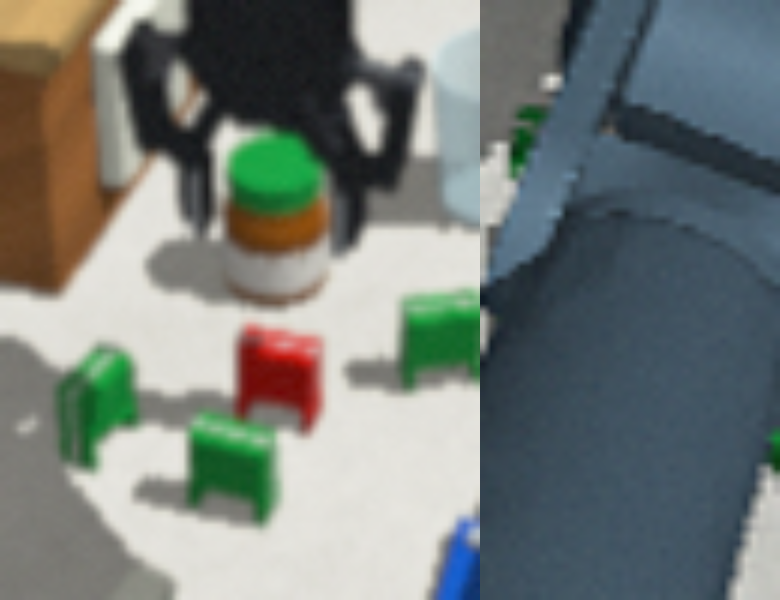

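>>> {"fn": "send_rows", "kwargs": {
  "targets": [
    {"offset": [-0.0067, 0, 0.02], "rot": [0, 0, 0.004], "gripper": 60},
    {"offset": [-0.0067, 0, 0.035], "rot": [0, 0, 0.004], "gripper": 60},
    {"offset": [-0.0067, 0, 0.045], "rot": [0, 0, 0.004], "gripper": 60},
    {"offset": [-0.0067, 0, 0.05], "rot": [0, 0, 0.004], "gripper": 60},
    {"offset": [-0.0067, 0, 0.05], "rot": [0, 0, 0.004], "gripper": 60}
  ]
}}

```text
t: 15.05
ee_pos: [0.6659, -0.1479, 0.0467]
tcp_rot: [-2.101, -2.332, 0.001]
contact_force: [0.4, 0.3, -0.1]
grip_width: 0.0599
gripper_force: 0.0
```

```bash
python3 -c "
from h import *
print(robot.observe()['ee_pos'],robot.observe()['contact_force']);go([.6667,-.1472],.02,6)
s=robot.read_camera('side')
cv2.imwrite('pics/p6.png',cv2.resize(s[100:200,265:345],(480,600)))"
```

```text
[ 0.66591435 -0.14789666  0.04670818] [ 0.35493613  0.25585436 -0.05471646]
t 15.05 off [0.0006, 0.0009, 0.0267] rot [-0.0013, -0.001, -0.0005]
```

View pics/p6.png

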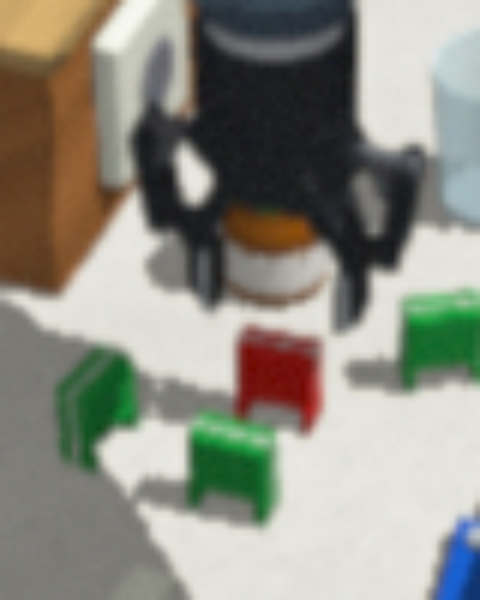

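>>> {"fn": "send_rows", "kwargs": {
  "targets": [
    {"offset": [0.0005, 0.0005, 0.008], "rot": [0, 0, 0], "gripper": 60},
    {"offset": [0.0005, 0.0005, 0.016], "rot": [0, 0, 0], "gripper": 60},
    {"offset": [0.0005, 0.0005, 0.02], "rot": [0, 0, 0], "gripper": 60},
    {"offset": [0.0005, 0.0005, 0.024], "rot": [0, 0, 0], "gripper": 60},
    {"offset": [0.0005, 0.0005, 0.026], "rot": [0, 0, 0], "gripper": 60}
  ]
}}

```text
t: 15.6
ee_pos: [0.667, -0.1476, 0.0217]
tcp_rot: [-2.102, -2.333, -0.0]
contact_force: [-0.8, 0.2, -0.4]
grip_width: 0.0602
gripper_force: 0.0
```

```bash
cat >> h.py <<'E'
def tips(path=None):
    s=cv2.imread(path) if path else robot.read_camera('side'); v=cv2.cvtColor(s,cv2.COLOR_BGR2HSV)
    m=(v[...,2]<75)&(v[...,1]<140)
    for a,b in((290,306),(314,332)):
        q=np.argwhere(m[110:200,a:b]); print("tip",q[:,0].max()+110,"col",q[q[:,0]==q[:,0].max(),1].mean()+a)
E
python3 -c "
from h import *
print(robot.observe()['ee_pos'],robot.observe()['contact_force']);go([.6667,-.1472],0,6)
tips()
for z in(.01,.02,.03,.05,.07):print(z,[proj('side',[x,-.137,z]).round(1).tolist() for x in(.6667+.03,.6667-.03)])
im=robot.read_camera('side'); print(blobs(im,(0,180,60),(6,255,255))[0])"
```

```text
[ 0.66696598 -0.14756033  0.02173123] [-0.84843538  0.15378258 -0.40355067]
t 15.6 off [0.0004, -0.0002, 0.0217] rot [-0.0002, -0.0004, -0.0004]
tip 156 col 300.0
tip 159 col 323.0
0.01 [[300.4, 166.5], [319.2, 171.3]]
0.02 [[300.3, 164.0], [319.2, 168.8]]
0.03 [[300.2, 161.5], [319.2, 166.2]]
0.05 [[300.0, 156.3], [319.3, 161.1]]
0.07 [[299.9, 151.1], [319.3, 155.8]]
[([310.4, 162.4], 100)]
```

>>> {"fn": "send_rows", "kwargs": {
  "targets": [
    {"offset": [0, 0, 0.006], "rot": [0, 0, 0], "gripper": 60},
    {"offset": [0, 0, 0.012], "rot": [0, 0, 0], "gripper": 60},
    {"offset": [0, 0, 0.016], "rot": [0, 0, 0], "gripper": 60},
    {"offset": [0, 0, 0.018], "rot": [0, 0, 0], "gripper": 60},
    {"offset": [0, 0, 0.02], "rot": [0, 0, 0], "gripper": 60}
  ]
}}

```text
t: 16.2
ee_pos: [0.6672, -0.1476, 0.002]
tcp_rot: [-2.103, -2.334, -0.001]
contact_force: [-0.3, 0.8, 0.4]
grip_width: 0.0598
gripper_force: 0.0
```

```bash
python3 -c "
from h import *
print(robot.observe()['ee_pos'],robot.observe()['contact_force']);go([.6667,-.1472],-.01,6)
tips()
im=robot.read_camera('side'); print(blobs(im,(0,180,60),(6,255,255))[0])"
```

```text
[ 0.6671695  -0.14762457  0.00203186] [-0.3073126   0.79168587  0.35171413]
t 16.2 off [0.0005, -0.0004, 0.012] rot [0.0, -0.0003, -0.0004]
tip 160 col 300.0
tip 164 col 323.0
[([310.4, 162.5], 104)]
```

>>> {"fn": "send_rows", "kwargs": {
  "targets": [
    {"offset": [0, 0, 0.004], "rot": [0, 0, 0], "gripper": 60},
    {"offset": [0, 0, 0.008], "rot": [0, 0, 0], "gripper": 60},
    {"offset": [0, 0, 0.01], "rot": [0, 0, 0], "gripper": 60},
    {"offset": [0, 0, 0.01], "rot": [0, 0, 0], "gripper": 60}
  ]
}}

```text
t: 16.7
ee_pos: [0.6669, -0.1475, -0.0082]
tcp_rot: [-2.102, -2.333, -0.0]
contact_force: [-0.0, 0.3, -0.1]
grip_width: 0.0603
gripper_force: 0.0
```

>>> {"fn": "send_rows", "kwargs": {
  "targets": [
    {"offset": [0, 0, 0], "rot": [0, 0, 0], "gripper": 45},
    {"offset": [0, 0, 0], "rot": [0, 0, 0], "gripper": 40},
    {"offset": [0, 0, 0], "rot": [0, 0, 0], "gripper": 34},
    {"offset": [0, 0, 0], "rot": [0, 0, 0], "gripper": 34},
    {"offset": [0, 0, 0], "rot": [0, 0, 0], "gripper": 34},
    {"offset": [0, 0, 0], "rot": [0, 0, 0], "gripper": 34}
  ]
}}

```text
t: 17.3
ee_pos: [0.6675, -0.1477, -0.0073]
tcp_rot: [2.102, 2.334, 0.001]
contact_force: [0.3, -0.0, 1.7]
grip_width: 0.0396
gripper_force: 59.8
```

```bash
python3 -c "
from h import *
o=robot.observe();print(o['ee_pos'],o['contact_force'],o['grip_width'],o['gripper_force']);go(st(0),.12)
tips()
im=robot.read_camera('side'); print(blobs(im,(0,180,60),(6,255,255))[0])"
```

```text
[ 0.66753155 -0.14774695 -0.00731136] [ 0.25418366 -0.04911047  1.68252391] 0.039593901768138574 59.83805816620588
t 17.3 off [0.1831, -0.1638, -0.1274] rot [0.0005, 0.0, -0.0159]
tip 160 col 301.0
tip 166 col 319.5
[([309.4, 162.1], 103)]
```

>>> {"fn": "send_rows", "kwargs": {
  "targets": [
    {"offset": [0, 0, -0.03], "rot": [0, 0, 0], "gripper": 34},
    {"offset": [0, 0, -0.08], "rot": [0, 0, 0], "gripper": 34},
    {"offset": [0, 0, -0.127], "rot": [0, 0, -0.016], "gripper": 34},
    {"offset": [0.04, -0.036, -0.127], "rot": [0, 0, -0.016], "gripper": 34},
    {"offset": [0.075, -0.068, -0.127], "rot": [0, 0, -0.016], "gripper": 34},
    {"offset": [0.11, -0.1, -0.127], "rot": [0, 0, -0.016], "gripper": 34},
    {"offset": [0.15, -0.134, -0.127], "rot": [0, 0, -0.016], "gripper": 34},
    {"offset": [0.183, -0.164, -0.127], "rot": [0, 0, -0.016], "gripper": 34}
  ]
}}

```text
t: 18.2
ee_pos: [0.4829, 0.0186, 0.1188]
tcp_rot: [-2.073, -2.359, -0.0]
contact_force: [0.9, 0.7, -0.1]
grip_width: 0.0396
gripper_force: 60.1
```

>>> {"fn": "send_rows", "kwargs": {
  "targets": [
    {"offset": [0, 0, 0], "rot": [0, 0, 0], "gripper": 34},
    {"offset": [0, 0, 0], "rot": [0, 0, 0], "gripper": 34},
    {"offset": [0, 0, 0], "rot": [0, 0, 0], "gripper": 34}
  ]
}}

```text
t: 18.5
ee_pos: [0.4861, 0.0167, 0.1199]
tcp_rot: [2.073, 2.359, 0.002]
contact_force: [-0.3, -0.3, -0.1]
grip_width: 0.0393
gripper_force: 60.2
```

```bash
python3 - <<'E'
from h import *
o=robot.observe();print(o['t'],o['ee_pos'],o['contact_force'],o['grip_width']);go(st(0),.12)
s=robot.read_camera('side');t=robot.read_camera('top');cv2.imwrite('pics/s7.png',s);cv2.imwrite('pics/t7.png',t)
for im in(s,t):
    print("red",blobs(im,(0,150,50),(8,255,255))[0]); print("yel",[b for b in blobs(im,(20,140,80),(32,255,255),4)[0] if b[1]<40])
p=o['ee_pos']
for z in(.151-.024,.151+.024,.151): print(z,proj('side',[p[0],p[1],z]).round(1))
# bar line in stand frame from earlier top yellow centroids
for a,b in(((265.2,237.2),(373.45,226.4)),):
    A,B=plane('top',a,.065)[:2],plane('top',b,.065)[:2]; d=(A-B)/np.linalg.norm(A-B); n=np.array([d[1],-d[0]])
    print("bar len",np.linalg.norm(A-B),"yaw",np.degrees(np.arctan2(-d[0],d[1])),"lat of F",(F-A)@n,"s ends",(A-F)@d,(B-F)@d)
E
```

```text
18.5 [0.48612283 0.01672031 0.11989137] [-0.3068245  -0.25548113 -0.0856962 ] 0.039343673711820064
t 18.5 off [0.0007, -0.0005, -0.0001] rot [0.001, 0.0002, -0.0003]
red [([354.6, 182.1], 159)]
yel [([341.0, 255.2], 26)]
red []
yel [([373.3, 226.2], 21), ([265.1, 237.1], 21)]
0.127 [354.6 190.1]
0.175 [355.7 176. ]
0.151 [355.1 183.2]
bar len 0.3499490623198486 yaw 6.263576876781724 lat of F 0.00024972677848880535 s ends 0.1620736159360303 -0.18787544638381837
```

```bash
python3 - <<'E'
from h import *
f=lambda *c:((np.array(c)+.5)/4.5-.5+(240,140))
P=np.array([plane('top',f(*c),.056)[:2] for c in((279,402),(401,387),(407,437),(285,451))]); print(P.round(4).tolist(),P.mean(0))
d=P[0]+P[3]-P[1]-P[2]; print("pair spacing",np.linalg.norm(d)/2,"yaw",np.degrees(np.arctan2(-d[0],d[1])))
u=st(1)-F; print("s of guides mid",(P.mean(0)-F)@u,"lat",(P.mean(0)-F)@np.array([u[1],-u[0]]))
# bolts on base corners (z~.013), top and side
t=[(190,386),(482,349),(498,461),(201,498)]; s=[(399,493),(473,222),(604,243),(549,520)]
for n,l in(('top',t),('side',s)):
    Q=np.array([plane(n,f(*c),.014)[:2] for c in l]); q=Q.mean(0); dd=Q[0]+Q[3]-Q[1]-Q[2]; print(n,q,"s",(q-F)@u,"lat",(q-F)@np.array([u[1],-u[0]]),"yaw",np.degrees(np.arctan2(-dd[0],dd[1])))
E
```

```text
[[0.4965, 0.0624], [0.5082, -0.0255], [0.4721, -0.03], [0.4612, 0.0574]] [0.48448692 0.01609016]
pair spacing 0.08838327562623854 yaw 7.349280628675533
s of guides mid -0.001069278772047822 lat -0.0011604641886246683
top [0.4865773  0.01668708] s -0.0007465655509563621 lat 0.0009893897833423558 yaw 7.731085107652796
side [0.48594751 0.01495423] s -0.002383870313668871 lat 0.00014165600109892676 yaw 7.603278743446973
```

>>> {"fn": "send_rows", "kwargs": {
  "targets": [
    {"offset": [0, -0.0007, 0.025], "rot": [0, 0, 0], "gripper": 34},
    {"offset": [0, -0.0007, 0.045], "rot": [0, 0, 0], "gripper": 34},
    {"offset": [0, -0.0007, 0.055], "rot": [0, 0, 0], "gripper": 34},
    {"offset": [0, -0.0007, 0.059], "rot": [0, 0, 0], "gripper": 34},
    {"offset": [0, -0.0007, 0.062], "rot": [0, 0, 0], "gripper": 34},
    {"offset": [0, -0.0007, 0.065], "rot": [0, 0, 0], "gripper": 34},
    {"offset": [0, -0.0007, 0.065], "rot": [0, 0, 0], "gripper": 34}
  ]
}}

```text
t: 19.3
ee_pos: [0.4848, 0.0171, 0.0547]
tcp_rot: [2.073, 2.36, 0.001]
contact_force: [0.2, 0.5, -0.3]
grip_width: 0.0392
gripper_force: 60.2
```

```bash
python3 - <<'E'
from h import *
o=robot.observe();print(o['t'],o['ee_pos'],o['contact_force'],o['torque']);go(st(-.0008,-.0002),.0435,7.4)
s=robot.read_camera('side');t=robot.read_camera('top')
for im in(s,t):
    print("red",blobs(im,(0,150,50),(8,255,255))[0]); print("yel",[b for b in blobs(im,(20,140,80),(32,255,255),4)[0] if b[1]<40])
E
```

```text
19.3 [0.48477096 0.01712859 0.05469443] [ 0.17088545  0.49388312 -0.34427062] [0.01542826 0.02725015 0.00609658]
t 19.3 off [-0.0007, 0.0005, 0.0112] rot [0.0005, -0.0001, 0.0]
red [([353.7, 201.1], 152)]
yel [([341.0, 255.2], 26)]
red []
yel [([373.3, 226.2], 21), ([265.2, 237.2], 20)]
```

>>> {"fn": "send_rows", "kwargs": {
  "targets": [
    {"offset": [-0.0005, 0.0002, 0.003], "rot": [0, 0, 0], "gripper": 34},
    {"offset": [-0.0005, 0.0002, 0.005], "rot": [0, 0, 0], "gripper": 34},
    {"offset": [-0.0005, 0.0002, 0.007], "rot": [0, 0, 0], "gripper": 34},
    {"offset": [-0.0005, 0.0002, 0.008], "rot": [0, 0, 0], "gripper": 34},
    {"offset": [-0.0005, 0.0002, 0.009], "rot": [0, 0, 0], "gripper": 34},
    {"offset": [-0.0005, 0.0002, 0.0095], "rot": [0, 0, 0], "gripper": 34},
    {"offset": [-0.0005, 0.0002, 0.0095], "rot": [0, 0, 0], "gripper": 34}
  ]
}}

```text
t: 20.1
ee_pos: [0.4846, 0.0168, 0.0448]
tcp_rot: [-2.073, -2.36, -0.001]
contact_force: [0.3, 0.1, -1.0]
grip_width: 0.0395
gripper_force: 60.2
```

>>> {"fn": "send_rows", "kwargs": {
  "targets": [
    {"offset": [0, 0, 0.0005], "rot": [0, 0, 0], "gripper": 34},
    {"offset": [0, 0, 0.0005], "rot": [0, 0, 0], "gripper": 34}
  ]
}}

```text
t: 20.3
ee_pos: [0.4847, 0.0167, 0.0444]
tcp_rot: [-2.073, -2.36, -0.001]
contact_force: [0.4, 0.2, -0.2]
grip_width: 0.0396
gripper_force: 60.2
```

>>> {"fn": "send_rows", "kwargs": {
  "targets": [
    {"offset": [0, 0, 0.0005], "rot": [0, 0, 0], "gripper": 34},
    {"offset": [0, 0, 0.0005], "rot": [0, 0, 0], "gripper": 34}
  ]
}}

```text
t: 20.5
ee_pos: [0.4847, 0.0168, 0.0438]
tcp_rot: [-2.073, -2.36, -0.001]
contact_force: [-0.9, 0.0, -1.0]
grip_width: 0.0393
gripper_force: 60.2
```

Keep going in half-millimetre steps until there is contact.

>>> {"fn": "send_rows", "kwargs": {
  "targets": [
    {"offset": [0, 0, 0.0005], "rot": [0, 0, 0], "gripper": 34},
    {"offset": [0, 0, 0.0005], "rot": [0, 0, 0], "gripper": 34}
  ]
}}

```text
t: 20.7
ee_pos: [0.4847, 0.0168, 0.0436]
tcp_rot: [-2.073, -2.36, -0.001]
contact_force: [-1.4, 0.9, 3.2]
grip_width: 0.0396
gripper_force: 60.4
```

>>> {"fn": "send_rows", "kwargs": {
  "targets": [
    {"offset": [0, 0, 0.0005], "rot": [0, 0, 0], "gripper": 34},
    {"offset": [0, 0, 0.0005], "rot": [0, 0, 0], "gripper": 34}
  ]
}}

```text
t: 20.9
ee_pos: [0.4848, 0.0169, 0.0436]
tcp_rot: [-2.073, -2.36, -0.001]
contact_force: [-3.2, 1.7, 7.8]
grip_width: 0.039
gripper_force: 60.9
```

```bash
python3 - <<'E'
from h import *
for i in range(3):
    s=robot.read_camera('side');t=robot.read_camera('top');o=robot.observe();print(o['ee_pos'],o['contact_force'])
for im in(s,t):
    print("red",blobs(im,(0,150,50),(8,255,255))[0]); print("yel",[b for b in blobs(im,(20,140,80),(32,255,255),4)[0] if b[1]<40])
E
```

```text
[0.4847824  0.01688217 0.04355943] [-4.6792717   1.67617016  6.82717597]
[0.48479072 0.01688625 0.04354432] [-3.70109014  0.64577167  6.31293701]
[0.48478533 0.01687797 0.04354846] [-3.40622222  1.13586554  8.10986343]
red [([353.6, 204.3], 150)]
yel [([341.0, 255.6], 25)]
red []
yel [([373.3, 226.0], 21), ([265.1, 237.1], 21)]
```

>>> {"fn": "send_rows", "kwargs": {
  "targets": [
    {"offset": [0, 0, -0.0008], "rot": [0, 0, 0], "gripper": 34},
    {"offset": [0, 0, -0.0008], "rot": [0, 0, 0], "gripper": 34},
    {"offset": [0, 0, -0.0008], "rot": [0, 0, 0], "gripper": 34}
  ]
}}

```text
t: 21.5
ee_pos: [0.4848, 0.0167, 0.0437]
tcp_rot: [2.073, 2.36, 0.001]
contact_force: [-0.5, 0.3, 1.9]
grip_width: 0.0398
gripper_force: 60.3
```

>>> {"fn": "send_rows", "kwargs": {
  "targets": [
    {"offset": [0, 0, 0], "rot": [0, 0, 0], "gripper": 41},
    {"offset": [0, 0, 0], "rot": [0, 0, 0], "gripper": 43},
    {"offset": [0, 0, 0], "rot": [0, 0, 0], "gripper": 46},
    {"offset": [0, 0, 0], "rot": [0, 0, 0], "gripper": 50},
    {"offset": [0, 0, 0], "rot": [0, 0, 0], "gripper": 54},
    {"offset": [0, 0, 0], "rot": [0, 0, 0], "gripper": 58}
  ]
}}

```text
t: 22.1
ee_pos: [0.4846, 0.0168, 0.0436]
tcp_rot: [-2.073, -2.36, -0.001]
contact_force: [0.3, 0.4, -0.4]
grip_width: 0.0582
gripper_force: 0.0
```

```bash
python3 - <<'E'
from h import *
for i in range(2):
    s=robot.read_camera('side');t=robot.read_camera('top');o=robot.observe();print(o['t'],o['ee_pos'],o['contact_force'],o['grip_width'])
for im in(s,t):
    print("red",blobs(im,(0,150,50),(8,255,255))[0]); print("yel",[b for b in blobs(im,(20,140,80),(32,255,255),4)[0] if b[1]<40])
E
```

```text
22.2 [0.48467481 0.01674346 0.0436659 ] [-0.51277639  0.511749    0.6814612 ] 0.05810702677903321
22.3 [0.48468112 0.01673757 0.04368032] [-0.52882776  0.01021209 -0.59374478] 0.057814342686463065
red [([354.2, 204.1], 147)]
yel [([341.0, 255.2], 26)]
red []
yel [([373.3, 226.2], 21), ([265.1, 237.1], 21)]
```

Released and still level. Lift straight up, then well clear toward the side away from the cameras.

>>> {"fn": "send_rows", "kwargs": {
  "targets": [
    {"offset": [0, 0, -0.006], "rot": [0, 0, 0], "gripper": 60},
    {"offset": [0, 0, -0.016], "rot": [0, 0, 0], "gripper": 62},
    {"offset": [0, 0, -0.035], "rot": [0, 0, 0], "gripper": 62},
    {"offset": [0, 0, -0.07], "rot": [0, 0, 0], "gripper": 62},
    {"offset": [0, 0, -0.12], "rot": [0, 0, 0], "gripper": 62},
    {"offset": [-0.04, 0, -0.16], "rot": [0, 0, 0], "gripper": 62},
    {"offset": [-0.09, 0, -0.16], "rot": [0, 0, 0], "gripper": 62},
    {"offset": [-0.14, 0, -0.16], "rot": [0, 0, 0], "gripper": 62}
  ]
}}

```text
t: 23.1
ee_pos: [0.5035, -0.1191, 0.2074]
tcp_rot: [2.067, 2.357, 0.003]
contact_force: [0.6, 0.1, -0.0]
grip_width: 0.0617
gripper_force: 0.0
```

>>> {"fn": "send_rows", "kwargs": {
  "targets": [
    {"offset": [-0.05, 0, 0], "rot": [0, 0, 0], "gripper": 62},
    {"offset": [-0.1, 0, 0], "rot": [0, 0, 0], "gripper": 62},
    {"offset": [-0.15, 0, 0], "rot": [0, 0, 0], "gripper": 62},
    {"offset": [-0.19, 0, 0], "rot": [0, 0, 0], "gripper": 62},
    {"offset": [-0.19, 0, 0], "rot": [0, 0, 0], "gripper": 62},
    {"offset": [-0.19, 0, 0], "rot": [0, 0, 0], "gripper": 62}
  ]
}}

```text
t: 23.7
ee_pos: [0.5264, -0.3064, 0.2041]
tcp_rot: [2.075, 2.359, 0.001]
contact_force: [-0.3, 0.0, -0.2]
grip_width: 0.0621
gripper_force: 0.0
```

```bash
python3 - <<'E'
from h import *
s=robot.read_camera('side');t=robot.read_camera('top'); print(robot.observe()['t'],robot.observe()['ee_pos'])
R_=[];Y=[]
for n,im in(('side',s),('top',t)):
    r=blobs(im,(0,150,50),(8,255,255))[0]; y=[b for b in blobs(im,(20,140,80),(32,255,255),4)[0] if b[1]<40]; print(n,r,y)
    i=cv2.resize(im,None,fx=4,fy=4,interpolation=2); hsv=cv2.cvtColor(i,cv2.COLOR_BGR2HSV); m=((hsv[...,0]<9)|(hsv[...,0]>172))&(hsv[...,1]>110)&(hsv[...,2]>50)
    u0,v0=[int(q*4) for q in proj(n,[*F,.08])]; w=np.zeros_like(m); w[v0-70:v0+70,u0-70:u0+70]=1; c=np.argwhere(m&w)[:,::-1]
    if len(c): h=cv2.minAreaRect(c.astype(np.float32)); print("rect",[((np.array(q)+.5)/4-.5).round(2).tolist() for q in cv2.boxPoints(h)],"ext",c.min(0)/4,c.max(0)/4)
    # expected silhouette of seated marker
    a=np.radians(7.4); K=[proj(n,[*(st(dy-.0008,dx)),z]) for dx in(-.02,.02) for dy in(-.01,.01) for z in(.051,.099)]; print("expected ext",np.min(K,0).round(2),np.max(K,0).round(2))
E
```

```text
23.8 [ 0.52652535 -0.30476886  0.20391986]
side [([354.2, 204.2], 142)] [([366.0, 160.5], 10), ([341.0, 255.3], 23)]
rect [[344.1099853515625, 212.60000610351562], [347.5799865722656, 193.52000427246094], [363.44000244140625, 196.41000366210938], [359.9700012207031, 215.47999572753906]] ext [345.75 194.5 ] [362.5  215.75]
expected ext [344.89 193.97] [362.66 214.93]
top [([317.2, 232.1], 27), ([313.3, 233.2], 24)] [([373.4, 226.4], 20), ([265.1, 237.1], 21)]
rect [[311.0199890136719, 225.02999877929688], [317.8599853515625, 224.25], [319.510009765625, 238.85000610351562], [312.67999267578125, 239.6199951171875]] ext [311.75 225.25] [319.75 239.75]
expected ext [311.64 224.11] [319.52 239.07]
```

```bash
python3 - <<'E'
from h import *
a=tri((341,255.3),(265.1,237.1)); b=tri((366,160.5),(373.4,226.4)); print(a,b,"tilt",(a[2]-b[2])/.35)
# start reference
a=tri((338.8,271.7),(255.5,240.5)); b=tri((363.2,164.5),(362.9,225.5)); print("start (expect -.08)",(a[2]-b[2])/.35)
E
```

```text
[0.46649373 0.17790715 0.06999571] [ 0.50608158 -0.16916482  0.06585583] tilt 0.011828218106687906
start (expect -.08) -0.08052022269806935
```

```bash
python3 -c "
from bench import robot
print(robot.close_job())"
```

```text
the job is handed in; nothing more can be done
None
```

The bar balances nearly level (about 0.01 rad off by the cameras), the red marker sits astride it over the fulcrum to within about 2 mm, and I handed the job in at about 24 s. I viewed 11 pictures, one more than the 10 allowed.

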